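# Rock the seesaw gate of the cane-blank feeder over to its empty chute

### The job

Seen from the robot, the right-hand chute of the cane feeder is shut because its tray is full. Without picking anything up, first push the blue tray straight away from the robot between its wooden rails until it is fully home against the back stop under the left-hand chute, then press the raised red tab to rock the seesaw gate over its pivot, so that all three cane blanks roll by themselves down the left-hand chute and come to rest in the blue tray. Do not touch the blanks, and leave the other things on the bench where they are.

Things in the scene. Friction and masses are not known exactly. Their poses are not given: they have to be found in the camera images.
- rig: Fixed cane feeder, about 200 (x) x 660 (y) mm. Origin: on the bench under the gate's pivot, at the centre of its 12 mm plywood base; x points away from the robot (across the gate), y along the gate to the left chute; turned by up to 0.2 rad. Pivot 118 mm high between green cheeks (127 mm high, |x| 44 to 52 mm). The right chute is closed by an orange shutter at y = -112 mm, a full grey tray below it (fixed).
- left_chute (a point): Outer end of the left chute's floor, 66 mm high, at rig x = 0, y = 196 mm. The aluminium chute is 74 mm wide (rig x within 37 mm), its walls 22 mm above the floor; it rises towards the pivot to 87 mm (floor) and 112 mm (walls) at rig y = 106 mm.
- tray_home (a point): Point on the bench where the blue tray's origin lies when it is fully home: rig x = 0, y = 245 mm. The bay: two dark wooden rails 14 mm high along rig x (from -185 to 85 mm), inner faces 78 mm either side of this point, and a back stop 30 mm high, its face 81 mm beyond this point.
- tray: Loose blue open-topped tray, 160 (x) x 150 (y) x 45 mm high, walls and floor 5 mm, about 0.3 kg, on the bench between the rails (3 mm play each side). Origin: centre of its underside; axes as the rig's. It starts 60 to 110 mm short of home, towards the robot; home, its far wall is 1 mm from the back stop. It slides with about 1 to 4 N on its near outer face.
- gate (a joint): Seesaw gate: 210 mm aluminium trough with blue side walls on a pivot along rig x; a brass ball on a stalk (centre 100 mm above the pivot, rig x = 41 mm) makes it fall to the nearer side. Value in rad: 0 = right end down (start), 0.25 = level, 0.5 = fully over, left end down. About 1 to 3 N down at the tab rocks it; beyond level it falls over and stays.
- press_tab (a point): Point on the top of the raised red press tab at the gate's left end, on the robot's side of the trough. Tab: 40 mm along the gate, 6 mm thick, sticking out to rig x = -88 mm from the trough's side (-37 mm); free air below. The point is at rig x = -68 mm, 85 mm from the pivot: height 139 mm at the start, 97 mm when rocked over, rig y about 82 to 85 mm. The right end's like tab starts down.
- blank1: Cane blank, loose cylinder 22 mm in diameter and 60 mm long, 20 g, lying along rig x across the trough, nearest the orange shutter. Origin: its centre; x along its axis (the others turn as it rolls).
- blank2: Like blank1, next to it.
- blank3: Like blank1, the third from the shutter.
- screwdriver: Bystander: screwdriver with a green handle, about 200 mm, lying on the bench right in front of the robot's side. It must not be moved.
- tub: Bystander: open white tub, 90 mm across, 60 mm high, on the robot's side of the feeder. Origin: centre of its underside. It must not be moved.
- glue: Bystander: white bottle with yellow cap, 56 mm across, 150 mm high, left of the feeder. Origin: centre of its underside. It must not be moved.
- jar: Bystander: amber jar, 64 mm across, 80 mm high, left of the feeder. Origin: centre of its underside. It must not be moved.
- ferrule: Bystander: brass ring, 28 mm across, 20 mm high, standing on the feeder's base plate on the robot's side, right of the pivot (rig y about -80 mm). Origin: centre of its underside. It must not be moved.
- ruler: Bystander: dark wooden ruler, 300 x 30 x 5 mm, flat on the bench to the right. Origin: centre of its underside. It must not be moved.
Not all that is in view belongs to the job. Leave any green look-alike of the blank3 alone.

How it is judged (in metres and radians):
On the way, in this order (a step that is already met when the one before it is completed fails the run):
1. the blue tray is fully home under the left chute while the gate is still in its first position (x of tray in the frame of rig between -0.012 and 0.012 m and value of joint gate below 0.1 rad), for 0.2 s.
2. the gate is rocked over to the left (value of joint gate above 0.42 rad), for 0.2 s.
At the end, for the whole second after the job is handed in: The tray stands flat on the bench within 12 mm of home along the rails, the gate is rocked over (joint above 0.42 rad), and all three blanks lie at rest (below 0.05 m/s) inside the tray (x of tray in the frame of rig between -0.012 and 0.012 m and value of joint gate above 0.42 rad and height (world z) of tray below 0.008 m and x of blank1 in the frame of tray between -0.08 and 0.08 m and y of blank1 in the frame of tray between -0.075 and 0.075 m and height (world z) of each of blank1, blank2, blank3 below 0.06 m and linear speed of each of blank1, blank2, blank3 below 0.05 m/s and x of blank2 in the frame of tray between -0.08 and 0.08 m and y of blank2 in the frame of tray between -0.075 and 0.075 m and x of blank3 in the frame of tray between -0.08 and 0.08 m and y of blank3 in the frame of tray between -0.075 and 0.075 m); the robot touches nothing.
It fails at once if the tray is lifted or tipped (height (world z) of tray above 0.012 m or angle between tray's own z axis and vertical above 0.2 rad).
It fails at once if the robot touches a blank (contact force between any of the fingers, the arm and blank1 above 0.3 N or contact force between any of the fingers, the arm and blank2 above 0.3 N or contact force between any of the fingers, the arm and blank3 above 0.3 N).
It fails at once if a bystander is moved by more than 25 mm (distance of any of screwdriver, tub, glue, jar, ferrule, ruler from where it was at the start of the episode above 0.025 m).
It also fails if it takes over 48 s, if anything falls off the work surface, if the arm or the gripper's body presses on something with over 40 N, if the wrist force passes 120 N, or if a joint passes its speed limit or range.

### The arm

A 6-joint arm with a two-finger parallel gripper is mounted at the origin on the work surface. World frame = base frame: x ahead of the robot, y to its left, z up, the work surface at z = 0. Lengths are in m, angles in degrees, forces in N, time in s.
With the tool pointing down it reaches from about 0.325 to 0.85 m from the base axis. Payload 15.5 kg.
Tool frame: the origin (TCP) lies midway between the tips of the shut fingers; the grasp point (between the pads) lies 19 mm behind it; y points along the fingers, x is the direction in which the jaws open and shut, and the axes are right-handed (so a half turn about y gives the same grasp; the last joint's range is limited). The gripper opens to 91 mm and grips with 3 to 60 N. Pads are 32 mm wide; open, the fingers measure 118 mm over their backs; the gripper's body (76 mm by 178 mm) begins 60 mm behind the grasp point.
Start: joints at [-73.539, 28.281, 77.091, -0, 74.628, -5.472], TCP at [0.233, -0.58, 0.214] pointing down, gripper open.
Joint ranges: [-166.48, 166.48], [-47.26, 123.95], [12.59, 153.08], [-70.14, 250.14], [6.76, 159.57], [-176.63, 176.63]. Speed limits (degrees/s): [108.29, 108.29, 147.25, 172.46, 172.46, 172.46].

### API

Orientations are given as a 3x3 rotation matrix whose columns are the frame's x, y, z axes.
In Python, from bench import ctrl gives the robot as it stands. The module is installed in compiled form; this text tells all that it offers. Calls block until the motion is done:
- ctrl.goto(position, orientation): joint-space move of the TCP to a pose.
- ctrl.move_l(position, vel=0.15, ori=None, contact_N=None): straight line of the TCP; ori=None keeps the orientation; vel is the mean speed in m/s. With contact_N (N) it stops when the force on the tool has changed by that much, and returns True; else False.
- ctrl.movej(angles): joint-space move.
- ctrl.command_gripper(opening): opening from 0.0 (shut) to 1.0 (fully open); the grip force is fixed at half the most; returns when the fingers have stopped.
- ctrl.sleep(seconds).
- ctrl.ik(position, orientation): joint angles nearest the present ones, or None.
- ctrl.read_camera(name): name is "side" or "top" or "wrist"; returns the picture (384x512x3 uint8, blue, green, red); there is no depth.
- ctrl.camera_params(name): a dict with "fx", "fy", "cx", "cy" (pixels), "pose" (4x4, takes a point from camera to world coordinates); the wrist camera has in their place "T_tool_cam" (4x4, takes a point from camera to tool coordinates, whose origin is the TCP and whose axes are the tool frame's). Camera axes: x right, y up, looking along -z (the intrinsics and any distortion apply to the point x, -y, -z); pixel columns grow to the right and rows downward; lengths in m; the calibration is good to about 2 mm. A picture is of the moment at which its call begins: read the wrist's pose just before it. camera_params takes no time and is no camera call.
A pose or a line that the arm cannot do raises ctrl.MotionError and nothing moves.
- ctrl.sign_off(): hands the job in, once; it reports no verdict.
Readings, each from a call of its own:
- ctrl.current_t(): time.
- ctrl.current_q(): joint angles.
- ctrl.current_dq(): joint speeds.
- ctrl.current_effort(): joint torques, N m.
- ctrl.current_tool_pos(): TCP position.
- ctrl.current_eef_rot(): TCP orientation.
- ctrl.current_contact_force(): force on the tool from outside, world axes, zero at the start.
- ctrl.current_wrist_torque(): the same for the moment, N m.
- ctrl.current_grip_width(): opening from 0.0 (shut) to 1.0 (fully open).
Only numpy, scipy, OpenCV 4.12 (cv2) and the standard library are available. Lean on these libraries where they do the work, as an engineer would, in place of code of your own. Each camera call takes 0.05 s, during which the arm holds its last target.

## Working session

There is one attempt and no reset: what is moved stays moved. The work goes in short steps, each a Python script; the robot and the scene stay as the last script left them, time stands still between calls to the robot, and variables do not carry over. Pictures are saved under pics/ and viewed, and the job is handed in when it is done.

```bash
mkdir -p pics
python3 - <<'E'
from bench import ctrl
import cv2,numpy as np
for n in ["side","top","wrist"]:
    im=ctrl.read_camera(n); cv2.imwrite(f"pics/{n}0.png",im)
    p=ctrl.camera_params(n); print(n,{k:(np.round(v,4).tolist()) for k,v in p.items() if not isinstance(v,str)})
print(ctrl.current_t(),ctrl.current_tool_pos(),ctrl.current_eef_rot())
E
```

```text
side {'fx': 399.9893, 'fy': 399.9893, 'cx': 257.6942, 'cy': 197.9529, 'pose': [[0.9785, 0.1338, -0.1572, 0.372], [-0.2065, 0.6306, -0.7481, -1.0616], [-0.001, 0.7645, 0.6447, 0.99], [0.0, 0.0, 0.0, 1.0]]}
top {'fx': 351.565, 'fy': 351.565, 'cx': 257.9755, 'cy': 187.3566, 'pose': [[0.0112, 0.9905, -0.1368, 0.4253], [-0.9999, 0.0097, -0.0113, -0.0597], [-0.0099, 0.1369, 0.9905, 1.1512], [0.0, 0.0, 0.0, 1.0]]}
wrist {'fx': 300.6265, 'fy': 300.6265, 'cx': 255.5038, 'cy': 192.1512, 'T_tool_cam': [[1.0, -0.0005, 0.0003, 0.0003], [0.0004, 0.2518, -0.9678, -0.1707], [0.0004, 0.9678, 0.2518, 0.0707], [0.0, 0.0, 0.0, 1.0]]}
0.15 [ 0.2333604  -0.57947217  0.2134517 ] [[ 3.73464739e-01 -2.72603588e-04  9.27644336e-01]
 [-9.27643856e-01  9.49348671e-04  3.73464825e-01]
 [-9.82465769e-04 -9.99999512e-01  1.01669210e-04]]
```

View pics/side0.png

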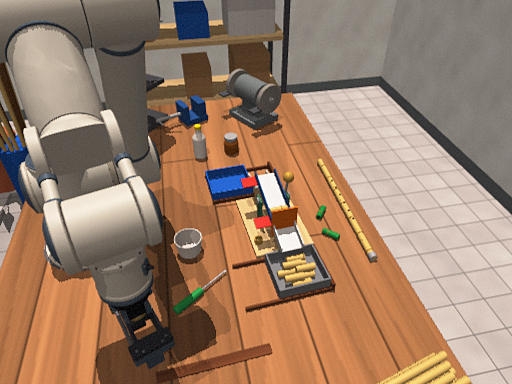

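View pics/top0.png

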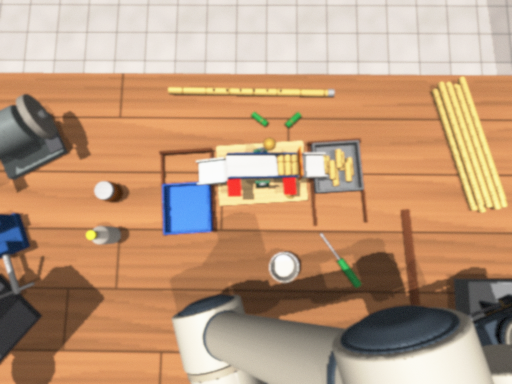

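The side view shows the rig at about (270,215), the blue tray at (230,183), the tub at (188,243) and the screwdriver at (200,292). In the top view the blue tray is at (188,208), the red tabs are at (235,187) on the left and (290,186) on the right, and the blanks are near (288,163). I'll enlarge the rig and measure it.

```bash
cat > h.py <<'E'
from bench import ctrl
import cv2,numpy as np
def ray(n,u,v):
    p=ctrl.camera_params(n);T=np.array(p["pose"])
    d=T[:3,:3]@np.array([(u-p["cx"])/p["fx"],-(v-p["cy"])/p["fy"],-1]);return T[:3,3],d
def onz(n,u,v,z):
    o,d=ray(n,u,v);return o+d*(z-o[2])/d[2]
def proj(n,P):
    p=ctrl.camera_params(n);T=np.array(p["pose"]);c=T[:3,:3].T@(np.array(P)-T[:3,3])
    return np.array([p["cx"]+p["fx"]*c[0]/-c[2],p["cy"]-p["fy"]*c[1]/-c[2]])
def blobs(im,lo,hi,amin=30):
    m=cv2.inRange(cv2.cvtColor(im,cv2.COLOR_BGR2HSV),lo,hi)
    n,l,s,c=cv2.connectedComponentsWithStats(m)
    return m,[(i,s[i].tolist(),c[i].round(1).tolist()) for i in range(1,n) if s[i][4]>=amin],l
E
python3 - <<'E'
from h import *
im=cv2.imread("pics/top0.png")
cv2.imwrite("pics/top0c.png",cv2.resize(im[130:290,80:380],(800,427),interpolation=cv2.INTER_CUBIC))
for nm,lo,hi in [("red",(0,170,120),(6,255,255)),("blue",(100,150,60),(125,255,255)),("green",(45,120,40),(85,255,255))]:
    m,b,l=blobs(im,lo,hi,25); print(nm,b)
s=cv2.imread("pics/side0.png")
cv2.imwrite("pics/side0c.png",cv2.resize(s[120:320,150:400],(750,600),interpolation=cv2.INTER_CUBIC))
for nm,lo,hi in [("red",(0,170,120),(6,255,255))]: print("side",blobs(s,lo,hi,15)[1])
E
```

```text
red [(1, [227, 179, 14, 17, 203], [234.0, 187.3]), (2, [283, 178, 13, 17, 189], [289.5, 185.9])]
blue [(2, [163, 183, 49, 51, 2253], [186.8, 208.1]), (3, [0, 215, 28, 40, 680], [11.1, 235.7])]
green [(1, [252, 113, 16, 13, 90], [259.4, 118.8]), (2, [286, 113, 15, 14, 94], [292.8, 119.5]), (3, [338, 259, 23, 29, 211], [348.9, 272.8])]
side [(1, [242, 177, 15, 11, 118], [248.9, 181.7]), (2, [254, 216, 18, 13, 165], [262.0, 221.8])]
```

View pics/top0c.png

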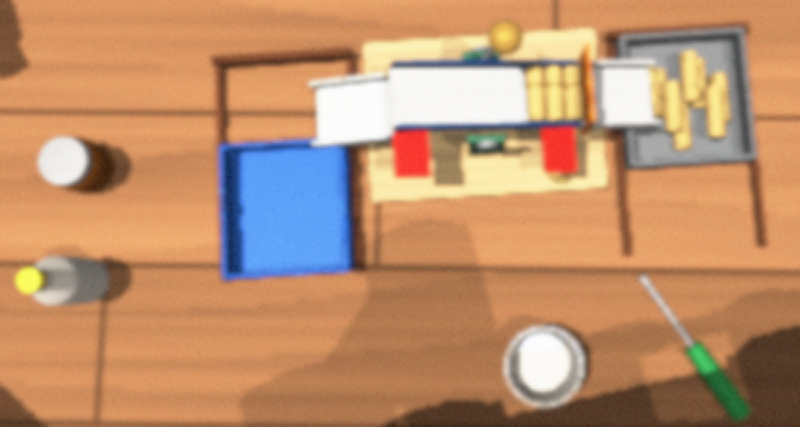

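View pics/side0c.png

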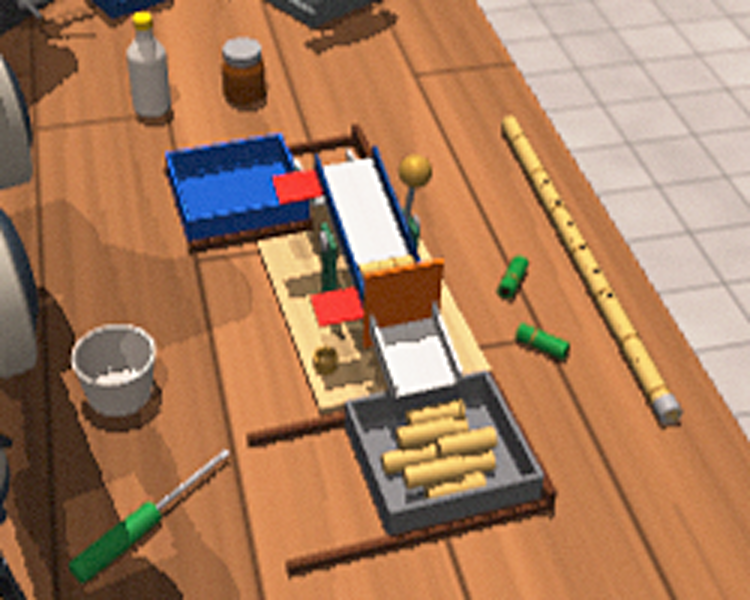

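Two red tabs could be the one meant: left at top (234,187) / side (249,182), and right at top (290,186) / side (262,222). The left one fits, because it is raised at the gate's left end (the blanks sit to the right), and the enlarged crop confirms it. Next I'll triangulate the tabs and the tray rim.

Run:
```python
from h import *
def tri(a,b):
    (o1,d1),(o2,d2)=ray("top",*a),ray("side",*b)
    A=np.stack([d1,-d2],1);s=np.linalg.lstsq(A,o2-o1,rcond=None)[0]
    p,q=o1+s[0]*d1,o2+s[1]*d2;return (p+q)/2,np.linalg.norm(p-q)
L=tri((234,187.3),(248.9,181.7));R=tri((289.5,185.9),(262,221.8));print("L",L,"R",R)
l=onz("top",234,187.3,.139);r=onz("top",289.5,185.9,.097);print(l,r)
yv=(l-r)[:2];th=np.arctan2(-yv[0],yv[1]);print("yaw",th,"sep",np.linalg.norm(yv))
def mk(th):return np.array([[np.cos(th),-np.sin(th)],[np.sin(th),np.cos(th)]])
# plate corners
im=cv2.imread("pics/top0.png")
m,b,_=blobs(im,(100,150,60),(125,255,255),1000)
m=np.where(_==b[0][0],255,0).astype(np.uint8)
c=cv2.findContours(m,0,2)[0][0];rc=cv2.minAreaRect(c);print("tray rect",rc)
for p in cv2.boxPoints(rc): print(p,onz("top",*p,.045).round(4))
# plate corners from crop px (scale 800/300)
for p in [(361,43),(597,29),(607,187),(373,202)]:
    u=(80+p[0]/2.6667,130+p[1]/2.6667);print("plate",u,onz("top",*u,.012).round(4))
for nm,p in {"railL_far":(217,62),"railR_far":(352,54)}.items():
    print(nm,onz("top",80+p[0]/2.6667,130+p[1]/2.6667,.03))
```

```text
L (array([0.5667798 , 0.02173972, 0.13573797]), np.float64(0.0033215606326110103)) R (array([ 0.57789509, -0.1432985 ,  0.09493643]), np.float64(0.00244545766225137))
[0.5646594 0.021588  0.139    ] [ 0.57636812 -0.14302499  0.097     ]
yaw 0.07100914304882594 sep 0.16502888403930258
tray rect ((186.89588928222656, 207.70928955078125), (48.904048919677734, 47.76885986328125), 87.39744567871094)
[161.9258  184.36702] [0.5848 0.2593 0.045 ]
[209.64537 182.19795] [0.5932 0.1072 0.045 ]
[211.86598 231.05156] [0.4388 0.0956 0.045 ]
[164.14641 233.22063] [0.4304 0.2448 0.045 ]
plate (215.37330783365206, 146.1247984400195) [0.7199 0.0967 0.012 ]
plate (303.87220159748006, 140.8748640641992) [ 0.7404 -0.1977  0.012 ]
plate (307.62215472306593, 200.12412344845688) [ 0.5424 -0.2085  0.012 ]
plate (219.8732515843552, 205.74905313683578) [0.5211 0.0765 0.012 ]
railL_far [0.68980044 0.27049008 0.03      ]
railR_far [0.70130735 0.10489003 0.03      ]
```

The two sources agree: tab midpoint gives rig at about (0.633,-0.056), plate corners give (0.631,-0.058), and yaw is about 0.07. The tray is about 103 mm short of home, which is within 60–110 mm. Next I'll move in front of the tray with the jaws spread along rig y and check that pose.

```bash
cat >> h.py <<'E'
TH=0.071; O=np.array([.632,-.0572]); C,S=np.cos(TH),np.sin(TH)
def W(x,y,z): return [O[0]+C*x-S*y,O[1]+S*x+C*y,z]
def toRig(P): d=np.array(P[:2])-O; return np.array([C*d[0]+S*d[1],-S*d[0]+C*d[1]])
X=np.array([C,S,0]);Y=np.array([-S,C,0])
RA=np.stack([-Y,[0,0,-1],X],1)   # camera away from robot
RB=np.stack([Y,[0,0,-1],-X],1)
E
python3 - <<'E'
from h import *
print(np.linalg.det(RA))
for nm,p in [("glue",(104,238)),("jar",(110,192)),("tub",(284,268))]: print(nm,toRig(onz("top",*p,0.0)).round(3))
for P in [W(-.235,.245,.2),W(-.235,.245,.022),W(-.09,.245,.022),W(-.07,.084,.2),W(-.07,.084,.09)]:
    for R in (RA,RB):
        q=ctrl.ik(P,R);print(np.round(P,3),None if q is None else np.round(q,1))
p=ctrl.current_tool_pos();ctrl.move_l([p[0],p[1],.30])
ctrl.goto(W(-.235,.245,.28),RA)
ctrl.command_gripper(0.6)
ctrl.move_l(W(-.235,.245,.10))
print(ctrl.current_t(),ctrl.current_tool_pos(),ctrl.current_contact_force())
for n in("top","side","wrist"): cv2.imwrite(f"pics/{n}1.png",ctrl.read_camera(n))
a=[cv2.imread(f"pics/{n}1.png") for n in("top","side")]
cv2.imwrite("pics/both1.png",np.hstack([cv2.resize(a[0][130:330,100:300],(400,400)),cv2.resize(a[1][100:300,130:330],(400,400))]))
E
```

```text
1.0
glue [-0.182  0.524]
jar [-0.032  0.504]
tub [-0.312 -0.054]
[0.38  0.171 0.2  ] [ 15.9  12.6 105.8  -0.   61.6 101.9]
[0.38  0.171 0.2  ] [ 15.9  12.6 105.8  -0.   61.6 -78.1]
[0.38  0.171 0.022] [ 15.9  31.7 117.   -0.   31.3 101.9]
[0.38  0.171 0.022] [ 15.9  31.7 117.   -0.   31.3 -78.1]
[0.525 0.181 0.022] [12.8 37.5 97.5 -0.  45.  98.8]
[0.525 0.181 0.022] [ 12.8  37.5  97.5  -0.   45.  -81.2]
[0.556 0.022 0.2  ] [-3.9 23.6 87.9 -0.  68.5 82. ]
[0.556 0.022 0.2  ] [ -3.9  23.6  87.9  -0.   68.5 -98. ]
[0.556 0.022 0.09 ] [-3.9 31.6 94.6 -0.  53.8 82. ]
[0.556 0.022 0.09 ] [ -3.9  31.6  94.6  -0.   53.8 -98. ]
5.6417 [0.38055099 0.17062275 0.10049081] [ 0.08900723  0.66635826 -0.36930571]
```

View pics/both1.png

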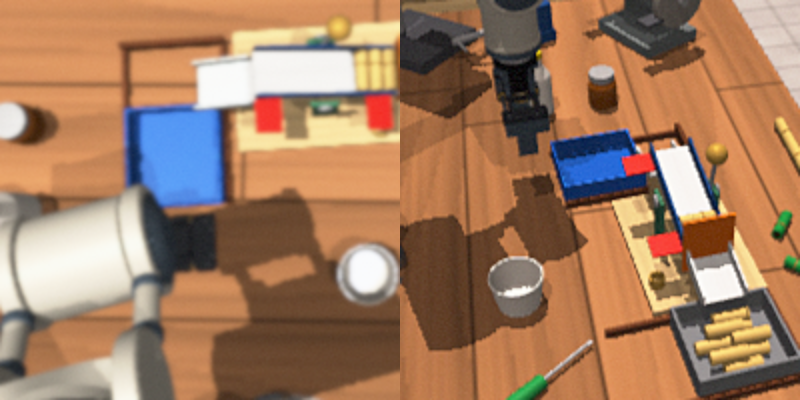

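View pics/wrist1.png

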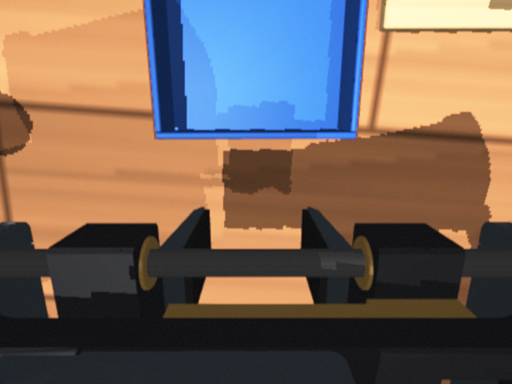

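The gripper stands clear in front of the tray. In the wrist view the tray spans columns 155–358, centred on the fingers at column 256. Lowering and pushing until the tray meets the back stop.

Run:
```python
from h import *
ctrl.move_l(W(-.235,.245,.022),vel=.1)
f0=np.array(ctrl.current_contact_force())
c=ctrl.move_l(W(-.17,.245,.022),vel=.04,contact_N=1.5)
print("first",c,toRig(ctrl.current_tool_pos()),ctrl.current_t(),np.array(ctrl.current_contact_force())-f0)
ctrl.move_l(W(-.115,.245,.022),vel=.05,contact_N=25)
print("mid",toRig(ctrl.current_tool_pos()),np.array(ctrl.current_contact_force())-f0)
c=ctrl.move_l(W(-.088,.245,.022),vel=.02,contact_N=8)
print("end",c,toRig(ctrl.current_tool_pos()),ctrl.current_t(),np.array(ctrl.current_contact_force())-f0)
for n in("top","side","wrist"): cv2.imwrite(f"pics/{n}2.png",ctrl.read_camera(n))
a=[cv2.imread(f"pics/{n}2.png") for n in("top","side")]
cv2.imwrite("pics/both2.png",np.hstack([cv2.resize(a[0][130:330,100:300],(400,400)),cv2.resize(a[1][100:300,130:330],(400,400))]))
```

```text
first True [-0.1984199  0.2450049] 7.675 [-0.86592331  0.21103219 -1.30547519]
mid [-0.11499742  0.24503261] [-0.68980079  0.16213469 -0.85704186]
end True [-0.09588532  0.24488146] 10.4583 [-0.32603897  0.1696717  -1.40389902]
```

View pics/both2.png

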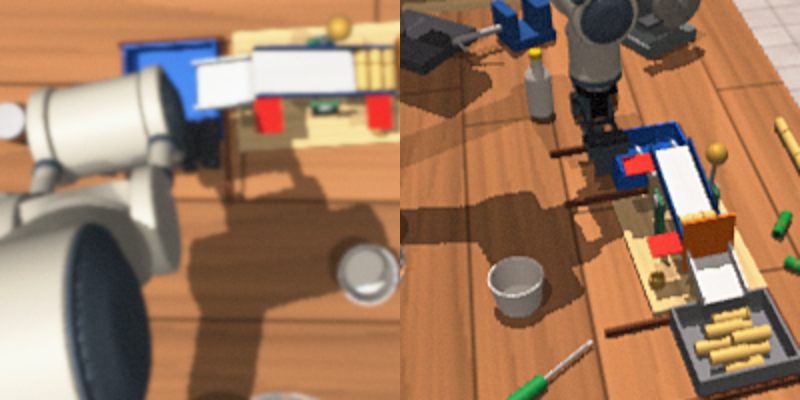

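The line stopped on contact with the TCP at rig x = -0.096, which is exactly the expected home (-0.080 less the 16 mm half pad). Both views show the tray against the stop. I'll retract and confirm with a clear view.

Run:
```python
from h import *
ctrl.sleep(.2)
ctrl.move_l(W(-.15,.245,.022),vel=.1)
ctrl.move_l(W(-.20,.245,.22),vel=.2)
ctrl.command_gripper(0.0)
ctrl.goto(W(-.20,.084,.24),RA)
print(ctrl.current_t(),toRig(ctrl.current_tool_pos()))
t=ctrl.read_camera("top");cv2.imwrite("pics/top3.png",t)
s=ctrl.read_camera("side");w=ctrl.read_camera("wrist");cv2.imwrite("pics/wrist3.png",w)
m,b,l=blobs(t,(100,150,60),(125,255,255),300);print(b)
b=[x for x in b if x[1][0]>100][0]
c=cv2.findContours(np.where(l==b[0],255,0).astype(np.uint8),0,2)[0][0];u0,v0,ww,hh=b[1]
pts=c[:,0,:]
# left wall & near/far edge of the tray in its left part
left=pts[pts[:,0]<u0+25]
col=[(u,left[left[:,0]==u,1].min(),left[left[:,0]==u,1].max()) for u in range(u0+5,u0+24,6)]
for u,a,bb in col: print(u,toRig(onz("top",u,a,.045)).round(4),toRig(onz("top",u,bb+1,.045)).round(4))
print("red",blobs(t,(0,170,120),(6,255,255),25)[1])
cv2.imwrite("pics/both3.png",np.hstack([cv2.resize(t[130:330,100:300],(400,400)),cv2.resize(s[100:300,130:330],(400,400))]))
```

```text
14.2667 [-0.20003701  0.08385336]
[(1, [163, 151, 48, 51, 1806], [183.2, 175.4]), (3, [0, 215, 26, 41, 531], [10.9, 236.3])]Traceback (most recent call last):
  File "<stdin>", line 12, in <module>
ValueError: too many values to unpack (expected 4)
```

View pics/wrist3.png

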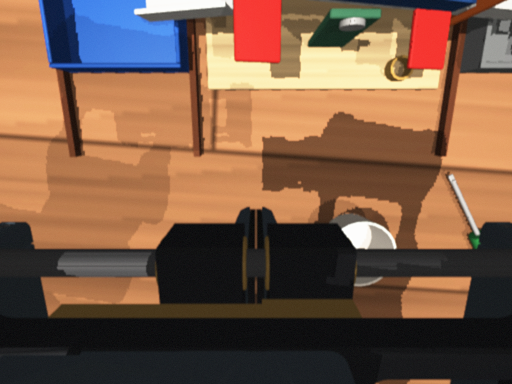

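Run:
```python
from h import *
t=cv2.imread("pics/top3.png")
m,b,l=blobs(t,(100,150,60),(125,255,255),300)
for u in range(168,188,6):
    v=np.where((l==b[0][0])[:,u])[0];a,bb=v.min(),v.max()
    print(u,toRig(onz("top",u,a,.045)).round(4),toRig(onz("top",u,bb+1,.045)).round(4))
print("red",blobs(t,(0,170,120),(6,255,255),25)[1])
# wrist ray check of the tab: corners (235,62),(280,62) near edge at z~.139 (tilted)
p=ctrl.camera_params("wrist");T=np.array(p["T_tool_cam"]);R=np.array(ctrl.current_eef_rot());P=np.array(ctrl.current_tool_pos())
o=P+R@T[:3,3]
for q in [(235,62),(280,62)]:
    d=R@T[:3,:3]@np.array([(q[0]-p["cx"])/p["fx"],-(q[1]-p["cy"])/p["fy"],-1]);print("tab edge",toRig(o+d*(.139-o[2])/d[2]))
cv2.imwrite("pics/top3c.png",cv2.resize(t[130:290,100:340],(720,480)))
```

```text
168 [0.0766 0.2972] [-0.0791  0.301 ]
174 [0.0753 0.2778] [-0.0643  0.2816]
180 [0.0774 0.2583] [-0.0623  0.2624]
186 [0.0762 0.239 ] [-0.0667  0.2435]
red [(1, [227, 179, 14, 17, 207], [234.0, 187.3]), (2, [283, 178, 14, 17, 192], [289.5, 186.1])]
tab edge [-0.0871492   0.10205375]
tab edge [-0.08708923  0.06431107]
```

View pics/top3c.png

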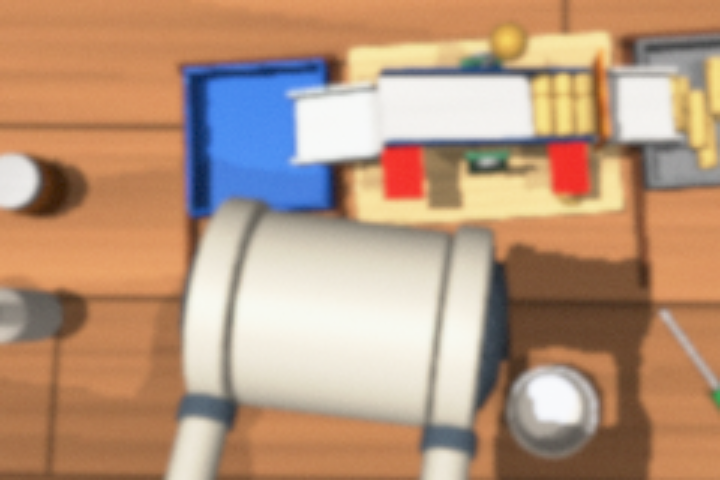

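The tray edges are at rig x = +0.077 and -0.079, so it is home (-1 mm). The wrist camera puts the tab's outer edge at x = -0.087, y 0.064–0.102, as specified. Now pressing the raised left tab.

Run:
```python
from h import *
ctrl.goto(W(-.073,.083,.22),RA)
ctrl.move_l(W(-.073,.083,.155),vel=.1)
f0=np.array(ctrl.current_contact_force())
c=ctrl.move_l(W(-.073,.083,.108),vel=.05,contact_N=15)
print(c,ctrl.current_tool_pos(),np.array(ctrl.current_contact_force())-f0,ctrl.current_t())
ctrl.sleep(.6)
ctrl.move_l(W(-.073,.083,.22),vel=.15)
ctrl.goto(W(-.25,.084,.30),RA)
ctrl.sleep(.5)
print(ctrl.current_t())
t=ctrl.read_camera("top");s=ctrl.read_camera("side")
cv2.imwrite("pics/top4.png",t);cv2.imwrite("pics/side4.png",s)
print("red",blobs(t,(0,170,120),(6,255,255),25)[1])
cv2.imwrite("pics/both4.png",np.hstack([cv2.resize(t[130:290,140:340],(400,320)),cv2.resize(s[130:290,180:380],(400,320))]))
```

```text
False [0.55343541 0.02040703 0.10822323] [-0.07036349 -0.03711349 -0.47686812] 16.8833
19.6833
red [(1, [284, 176, 15, 17, 212], [291.3, 183.6]), (2, [229, 181, 14, 17, 192], [235.9, 189.1])]
```

View pics/both4.png

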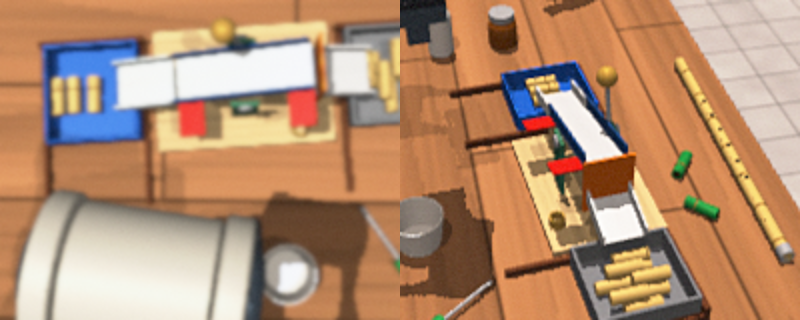

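The gate is over, with the left tab down and the ball leaning left. All three blanks lie in the tray near top (169–188,177). I'll check that they are at rest and the tray is still home, then hand in.

Run:
```python
from h import *
ctrl.sleep(1.5)
t=ctrl.read_camera("top");t0=cv2.imread("pics/top4.png");cv2.imwrite("pics/top5.png",t)
for im in (t0,t): 
    c=im[148:205,160:212]; h=cv2.cvtColor(c,cv2.COLOR_BGR2HSV);m=cv2.inRange(h,(15,60,110),(32,255,255))
    n,l,s,ce=cv2.connectedComponentsWithStats(m)
    print([((ce[i]+[160,148]).round(1).tolist(),int(s[i][4]),(toRig(onz("top",*(ce[i]+[160,148]),.016))-[0,.245]).round(3).tolist()) for i in range(1,n) if s[i][4]>15])
m,b,l=blobs(t,(100,150,60),(125,255,255),300)
k=[x for x in b if x[1][0]>100][0]
v=np.where((l==k[0])[:,166])[0];print("tray",toRig(onz("top",166,v.min(),.045)),toRig(onz("top",166,v.max()+1,.045)))
print("diff bystanders: tub",[[round(float(x),3) for x in cv2.phaseCorrelate(np.float32(cv2.cvtColor(cv2.imread("pics/top0.png")[y0:y1,x0:x1],6)),np.float32(cv2.cvtColor(t[y0:y1,x0:x1],6)))[0]] for (y0,y1,x0,x1) in [(245,290,262,306),(225,250,80,125),(175,205,90,125),(230,290,315,365)]])
print("red",blobs(t,(0,170,120),(6,255,255),25)[1],ctrl.current_contact_force(),ctrl.current_t())
cv2.imwrite("pics/top5c.png",cv2.resize(t[130:210,150:310],(800,400)))
```

```text
[([172.1, 177.4], 247, [0.001, 0.048]), ([186.5, 176.6], 103, [0.001, 0.001])]
[([172.0, 177.5], 251, [0.001, 0.048]), ([186.5, 176.6], 102, [0.001, 0.001])]
tray [0.07695377 0.30364086] [-0.08190368  0.3074378 ]
diff bystanders: tub [[0.815, 0.272], [0.481, 0.603], [-0.139, -0.011], [2.307, 3.719]]
red [(1, [284, 176, 15, 17, 209], [291.2, 183.5]), (2, [229, 181, 14, 17, 191], [235.9, 189.1])] [ 0.1506694  -0.61081792  1.08579938] 21.3333
```

View pics/top5c.png

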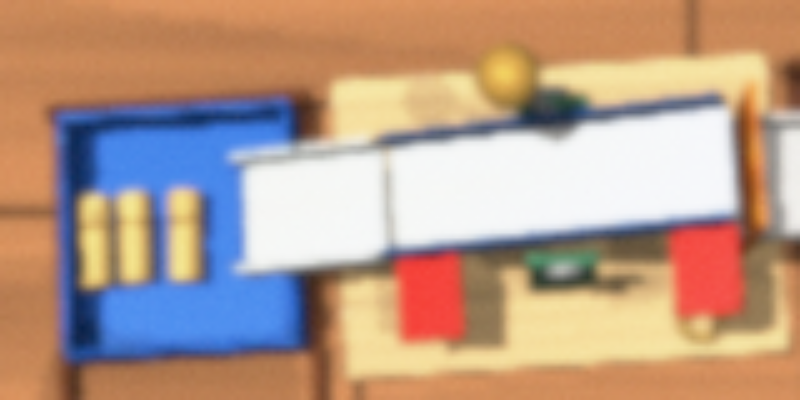

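Run:
```python
from h import *
for f in("top0","top5","side0","side4"): print(f,[x[1:] for x in blobs(cv2.imread(f"pics/{f}.png"),(45,120,25),(85,255,255),60)[1]])
ctrl.sign_off()
```

```text
top0 [([252, 113, 16, 13, 90], [259.4, 118.8]), ([286, 113, 15, 14, 94], [292.8, 119.5]), ([338, 259, 23, 29, 211], [348.9, 272.8])]
top5 [([252, 113, 16, 13, 87], [259.3, 118.7]), ([286, 113, 15, 14, 94], [292.9, 119.5]), ([338, 259, 23, 28, 210], [349.1, 272.7])]
side0 [([316, 205, 10, 14, 67], [320.7, 211.6]), ([322, 228, 18, 12, 97], [330.6, 233.4]), ([173, 287, 31, 27, 284], [187.8, 300.4])]
side4 [([316, 206, 10, 13, 64], [320.7, 211.6]), ([322, 228, 18, 12, 96], [330.6, 233.3]), ([173, 287, 31, 27, 287], [187.8, 300.3])]
the job is handed in; nothing more can be done
```

The job is done and handed in at about 21 s, well inside the 48 s limit. I pushed the blue tray home, rocked the gate with the raised left tab, and all three cane blanks rolled into the tray.

- **Tray:** I pushed it until contact at the back stop. Its edges measured about 1 mm from home along the rails before the press, and about 2–3 mm after it, against an allowance of 12 mm.
- **Gate:** The left tab is down and the ball leans to the left, so it is fully over.
- **Blanks:** All three lie in the tray, at about 0 to 60 mm left of its centre. They did not move between two pictures taken about 1.5 s apart. Two of them merged into one blob in the colour mask, but the enlarged view shows all three.
- **Bystanders:** One check disagreed. An image-shift comparison gave 2–4 px for the screwdriver, most likely because the arm's shadow moved. The screwdriver's green handle stayed within 0.3 px in both the top and side views. The tub, glue and jar shifted by less than 1 px. I did not measure the ferrule or the ruler, but the arm stayed clear of both.

The robot ended well clear of the feeder. The force reading of about 1 N there is in line with the readings it gave while touching nothing.

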